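Load a charged battery pack into a work lamp

ROBOT

A 6-joint arm with a two-finger parallel gripper is mounted at the origin on the work surface. World frame = base frame: x ahead of the robot, y to its left, z up, the work surface at z = 0. Lengths are in m, angles in rad, forces in N, time in s.
With the tool pointing down it reaches from about 0.3 to 0.875 m from the base axis. Payload 6.4 kg.
Tool frame: the origin (TCP) lies between the finger pads; the fingertips stand 11 mm ahead of it and the grasp point (between the pads) lies 8 mm behind it (ctrl.tcp_to_tips is the distance from the TCP to the fingertips, in m); x points along the fingers, z is the direction in which the jaws open and shut, and the axes are right-handed (so a half turn about x gives the same grasp; the last joint's range is limited). The gripper opens to 85 mm and grips with 20 to 120 N. Pads are 22 mm wide; open, the fingers measure 114 mm over their backs; the gripper's body (76 mm by 85 mm) begins 54 mm behind the grasp point. The pads swing forward as they close: fully open they stand 13 mm farther back than shut.
Start: joints at [-1.436, 0.181, 1.607, -0, 1.354, -0.206], TCP at [0.192, -0.542, 0.242] pointing down, gripper open.
Joint ranges: [-2.99, 2.99], [-0.89, 2.07], [0.3, 2.58], [-1.14, 4.28], [0, 2.63], [-3.12, 3.12]. Speed limits (rad/s): [2.57, 2.57, 3.01, 3.14, 3.14, 3.14].

INTERFACE

Orientations are given as a unit quaternion [w, x, y, z].
In Python, from bench import ctrl, eyes, hand_in gives the robot as it stands. The module is installed in compiled form; this text tells all that it offers.
- The arm moves only by the tool step_arm, never from a script. Its arguments are lists of equal length, an entry for each row: "xyz": the shift along the world's x, y, z in mm, a list of three; "spin": the turn about the world's z in rad; "fingers": the opening in per cent of the stroke, from 0 (shut) to 100 (fully open). A call has 1 to 10 rows; each row is the pose to reach, as a shift and turn from the pose commanded when the call began; what a row does not reach only later rows make up. A row lasts 1/10 s, in which the tool goes at most 50 mm and 8.59 degrees, less where a joint would pass 70% of its speed; a pose out of reach is approached as far as the arm can. A call with a gripper value outside its range is refused whole. The fingers move at their own pace and stop on an object; the grip force is fixed at half the most. Time passes only in rows, so rows that repeat a pose let the fingers close. It gives the time, the measured TCP pose, the force and the opening at its end, in the units of the state.
- ctrl.get_obs(): the state, without advancing time (a new reading comes with each control period).
- eyes.camera(name): name is "scene" or "top" or "wrist"; returns the picture (420x560x3 uint8, red, green, blue); there is no depth.
- eyes.camera_model(name): a dict with "vertical_fov" (degrees; the focal length in pixels is half the picture's height over the tangent of half this angle, whatever the lens; pixels are square), "cx", "cy" (the principal point, pixels), "pose" (4x4, takes a point from camera to world coordinates); the wrist camera has in their place "tool_from_camera" (4x4, takes a point from camera to tool coordinates, whose origin is the TCP and whose axes are the tool frame's). Camera axes: x right, y up, looking along -z (the intrinsics and any distortion apply to the point x, -y, -z); pixel columns grow to the right and rows downward; lengths in m; the calibration is good to about 2 mm. The wrist camera is an equidistant fisheye: a pixel r from the principal point sees the ray r / f radians off the axis. A picture is of the moment at which its call begins: read the wrist's pose just before it. camera_model takes no time and is no camera call.
- hand_in(): hands the job in, once; it reports no verdict.
The state is a dict: "time_s": time; "q": joint angles; "dq": joint speeds; "joint_efforts": joint torques, N m; "eef_pos": TCP position; "eef_rot": TCP orientation; "wrist_force": force on the tool from outside, world axes, zero at the start; "torque": the same for the moment, N m; "opening": opening from 0.0 (shut) to 1.0 (fully open).
Only numpy, scipy, OpenCV 4.12 (cv2) and the standard library are available. Lean on these libraries where they do the work, as an engineer would, in place of code of your own. Each camera call takes 0.05 s, during which the arm holds its last target.

TASK

The battery pack in the charger is charged: put it in the work lamp. Slide the lamp's battery cover back, draw the pack out and lower it into the compartment without dropping it, flat on the floor with its stepped nose towards the brass contact springs. Then slide the cover fully shut, and leave the other things on the bench where they are.

Things in the scene. Friction and masses are not known exactly. Their poses are not given: they have to be found in the camera images.
- lamp: Portable work lamp lying face down, firm: 300 x 205 x 77 mm, finned aluminium, rubber corners, black battery compartment in its back. Origin on the bench under the compartment's centre. z up, x along the lamp and the cover's slide: +x to its short end, -x to the flat deck, level with the rim, where the open cover parks. Cover rails run along both sides, tops 77 mm above the bench.
- bay (a point): Centre of the compartment's floor, 28 mm above the bench; axes as the lamp's. Rim 38 mm above this floor. Inside 108 (x) by 48 mm (y); in the middle of both long sides a finger well, 52 mm along x, out to y = -58 and +58 mm, floor level with the rest. Two brass contact springs stand 3 mm proud of the end wall at -x, on the deck's side.
- cover_rib (a point): Centre of the grip rib on the lamp's sliding cover (grey plate 130 x 126 x 4 mm, top face 71 mm above the bench). The rib stands across the slide at the plate's middle: 12 mm thick (x), 64 long (y), 18 high; this point is half-way up it, 9 mm above the plate. Axes as the lamp's. Shut, the rib is above the compartment's centre.
- cover (a joint): How far the cover is open, m: 0 = fully shut, 0.120 = fully open against its stop (compartment wholly clear); grows as the cover moves to the lamp's -x. It starts part-open (20 to 80 mm) and stays where it is left; about 3 N moves it.
- pack_center (a point): Centre of the battery pack, 100 x 44 x 26 mm, 0.2 to 0.35 kg, plain grey; half-way up. +x to its nose. It starts in the charger, nose inward; 38 mm of its outer end stand out of the mouth, underside 12 mm above the bench, both sides free. Seated in the lamp: 13 mm above the compartment's floor, at its centre, its x opposite to the lamp's, 4 mm play at each end, 2 mm each side.
- pack_nose (a point): Middle of the pack's nose end, 50 mm from its centre along +x, 9 mm above its underside. The nose is the last 14 mm: lower and narrower (30 wide, 18 high) than the 86 mm body, with two brass strips. The other, outer end is plain with three rubber ribs on top.
- charger_mouth (a point): Centre of the mouth of the slide-in charger (black, 107 x 96 x 58 mm, screwed to the bench), 25 mm above the bench. Axes: x into the charger, z up. The bay is a closed tunnel 66 mm deep, 52 wide, 32 high, floor 12 mm above the bench; the pack comes out straight along -x, roughly towards the robot, clear after 62 mm, over free bench.
- tape_measure: Bystander: pocket tape measure, 62 x 36 x 65 mm, beside the charger. Origin under its centre.
- tape_roll: Bystander: roll of tape, 68 mm across, 48 high, lying flat. Origin under its centre.
- screwdriver: Bystander: screwdriver, 150 mm, lying between lamp and charger. Origin near its middle.
- wrench: Bystander: spanner, 200 mm. Origin near its middle.
- coupling: Bystander: brown plastic pipe sleeve standing on end, 88 mm across, 75 high. Origin under its centre.
- screw_box: Bystander: small carton of screws, 75 x 55 x 45 mm. Origin under its centre.
- tee: Bystander: grey plastic pipe tee, 90 mm long, 73 high. Origin under its centre.
Things that resemble listed ones, but are neither listed nor needed, are in the scene too. Leave any orange, purple or red look-alike of the part that bears pack_center alone.

How it is judged:
On the way, in this order (a step that is already met when the one before it is completed fails the run):
1. the cover is slid back clear of the compartment (value of joint cover above 0.105 m), for 0.1 s.
2. the pack lies flat on the compartment's floor, nose to the springs (z of pack_center in the frame of bay below 0.016 m and horizontal distance between pack_center and bay below 0.008 m and x of pack_nose in the frame of bay below -0.04 m and angle between pack_center's own z axis and vertical below 0.08 rad), for 0.2 s.
At the end, for the whole second after the job is handed in: The pack lies at rest in the lamp's compartment, flat on its floor (centre within 3 mm of its seated height and 8 mm of the middle, tilt under 0.08 rad), nose towards the contact springs, and the cover is shut to within 3 mm (all of step 2 and value of joint cover below 0.003 m and linear speed of pack below 0.02 m/s); the robot touches nothing.
It fails at once if the pack is dropped into the compartment (moves faster than 0.4 m/s inside it) (horizontal distance between pack_center and bay below 0.03 m and z of pack_center in the frame of bay below 0.04 m and linear speed of pack above 0.4 m/s).
It fails at once if a bystander is moved by more than 40 mm (distance of any of tape_measure, tape_roll, screwdriver, wrench, coupling, screw_box, tee from where it was at the start of the episode above 0.04 m).
It also fails if it takes over 72 s, if anything falls off the work surface, if the arm or the gripper's body presses on something with over 40 N, if the wrist force passes 120 N, or if a joint passes its speed limit or range.

## Working session

There is one attempt and no reset: what is moved stays moved. The work goes in short steps, Python scripts to look and compute and a tool call to move; the robot and the scene stay as the last step left them, time stands still between calls to the robot, and variables do not carry over. Pictures are saved under pics/ and viewed, and the job is handed in when it is done.

Besides the shell and the picture viewer there is one more tool, called after ">>>" in YAML: its name, and indented under it one key for each argument. step_arm: Moves the arm, as the interface text tells. Its arguments: {"type":"object","properties":{"xyz":{"type":"array"},"spin":{"type":"array"},"fingers":{"type":"array"}},"required":["xyz","spin","fingers"]}

```bash
mkdir -p pics; python3 - <<'E'
from bench import ctrl,eyes
import cv2,numpy as np
print(ctrl.get_obs(), ctrl.tcp_to_tips)
for n in ["scene","top","wrist"]:
    im=eyes.camera(n); cv2.imwrite(f"pics/{n}0.png",im[:,:,::-1]); print(n,eyes.camera_model(n))
E
```

```text
{'time_s': 0.0, 'q': array([-1.43630679e+00,  1.81540085e-01,  1.60804737e+00,  2.13422216e-05,
        1.35380863e+00, -2.06310687e-01]), 'dq': array([-3.62647707e-04,  9.33739417e-04,  1.43059203e-03,  1.75976362e-05,
        5.24978195e-04,  4.07961551e-04]), 'joint_efforts': array([-1.16411004e-03, -4.44871795e+01, -3.51337516e+01, -2.98156328e-04,
        9.42096405e-03, -2.47073257e-05]), 'eef_pos': array([ 0.19212976, -0.54136315,  0.24136566]), 'eef_rot': array([ 0.57711668,  0.4084431 ,  0.57797465, -0.40749955]), 'wrist_force': array([-0.25821547,  0.19208183, -0.01291555]), 'torque': array([-0.01639955, -0.0174251 , -0.00166674]), 'opening': 0.9980563639761464} 0.011
scene {'vertical_fov': 52.464210654225866, 'cx': 278.72435556063044, 'cy': 211.0687630040995, 'pose': array([[ 0.86763883, -0.37439958,  0.32715106,  0.92037573],
       [ 0.49715669,  0.64513535, -0.58020308, -0.68858095],
       [ 0.00617108,  0.66605206,  0.74587973,  1.00878565],
       [ 0.        ,  0.        ,  0.        ,  1.        ]])}
top {'vertical_fov': 53.47689982084428, 'cx': 280.920986487563, 'cy': 212.88398191237758, 'pose': array([[-0.01121235,  0.98833061, -0.15191078,  0.3533234 ],
       [-0.99985857, -0.01298581, -0.01068728,  0.01441494],
       [-0.01253525,  0.15176946,  0.98833643,  1.19349023],
       [ 0.        ,  0.        ,  0.        ,  1.        ]])}
wrist {'vertical_fov': 65.70646984690485, 'cx': 281.61971040294645, 'cy': 206.5621681093853, 'tool_from_camera': array([[-2.35448600e-04,  2.78854002e-01, -9.60333479e-01,
        -1.31235541e-01],
       [ 2.28718837e-04,  9.60333495e-01,  2.78853950e-01,
         7.00789085e-02],
       [ 9.99999946e-01, -1.53990584e-04, -2.89888340e-04,
         3.49281882e-05],
       [ 0.00000000e+00,  0.00000000e+00,  0.00000000e+00,
         1.00000000e+00]])}
```

View pics/scene0.png

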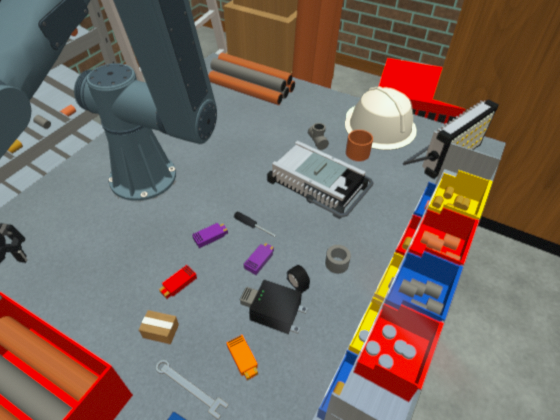

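View pics/top0.png

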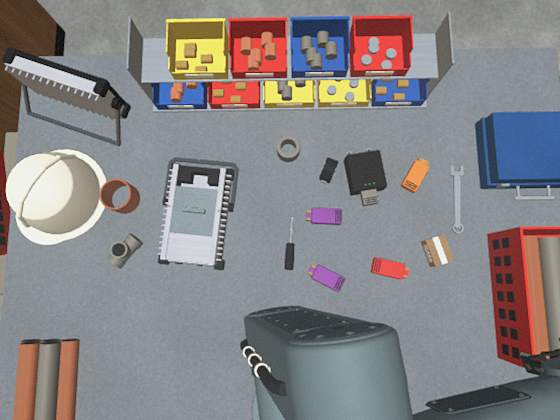

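View pics/wrist0.png

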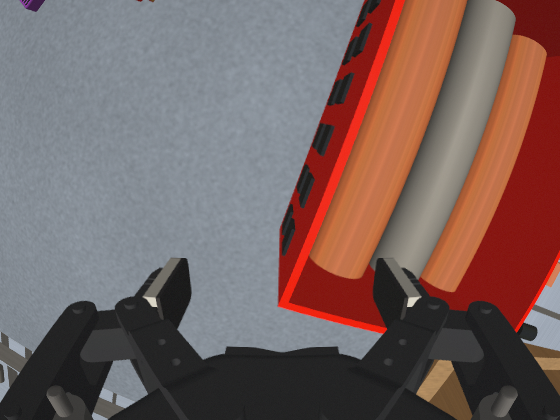

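The top view shows the lamp at about (198,212), with its cover rib at (193,210) and the dark open bay at the far end (200,182). The charger is at (364,172).

Candidates for the pack:
- grey block in the charger mouth, top (370,198)
- purple (323,216) and purple (326,277)
- red (390,268)
- orange (416,175)

I choose the grey one in the charger and will check it in a close crop.

```bash
cat > h.py <<'E'
import numpy as np,cv2
from bench import ctrl,eyes
from scipy.spatial.transform import Rotation as R
def f(m): return 210/np.tan(np.radians(m['vertical_fov']/2))
def ray(n,uv,obs=None):
    m=eyes.camera_model(n);F=f(m);d=np.array([uv[0]-m['cx'],uv[1]-m['cy']])
    if n=='wrist':
        r=np.hypot(*d);th=r/F;c=np.array([d[0]/r*np.sin(th),-d[1]/r*np.sin(th),-np.cos(th)])
        T=np.eye(4);q=obs['eef_rot'];T[:3,:3]=R.from_quat([q[1],q[2],q[3],q[0]]).as_matrix();T[:3,3]=obs['eef_pos']
        P=T@m['tool_from_camera']
    else:
        c=np.array([d[0]/F,-d[1]/F,-1]);P=m['pose']
    return P[:3,3],P[:3,:3]@c
def onz(n,uv,z,obs=None):
    o,d=ray(n,uv,obs);return o+d*(z-o[2])/d[2]
def proj(n,p,obs=None):
    m=eyes.camera_model(n);F=f(m);P=m['pose']
    if 0:pass
    c=P[:3,:3].T@(np.array(p)-P[:3,3]);return m['cx']+F*c[0]/-c[2], m['cy']-F*c[1]/-c[2]
def tooldirs(o):
    q=o['eef_rot'];return R.from_quat([q[1],q[2],q[3],q[0]]).as_matrix()
E
python3 - <<'E'
from h import *
t=cv2.imread('pics/top0.png')
a=cv2.resize(t[145:280,150:250],None,fx=4.4,fy=4.4,interpolation=cv2.INTER_CUBIC)
b=cv2.resize(t[140:215,335:395],None,fx=6,fy=6,interpolation=cv2.INTER_CUBIC)
b=cv2.copyMakeBorder(b,0,a.shape[0]-b.shape[0],0,0,0)
cv2.imwrite('pics/topcrop.png',np.hstack([a,b])); print(a.shape,b.shape)
s=cv2.imread('pics/scene0.png');cv2.imwrite('pics/scenecrop.png',cv2.resize(s[255:345,225:325],None,fx=6,fy=6,interpolation=cv2.INTER_CUBIC))
print(tooldirs(ctrl.get_obs()))
E
```

```text
(594, 440, 3) (594, 360, 3)
[[-1.70346465e-04  9.42495057e-01  3.34220045e-01]
 [ 1.30445108e-03  3.34219975e-01 -9.42494195e-01]
 [-9.99999135e-01  2.75423146e-04 -1.28637189e-03]]
```

View pics/topcrop.png

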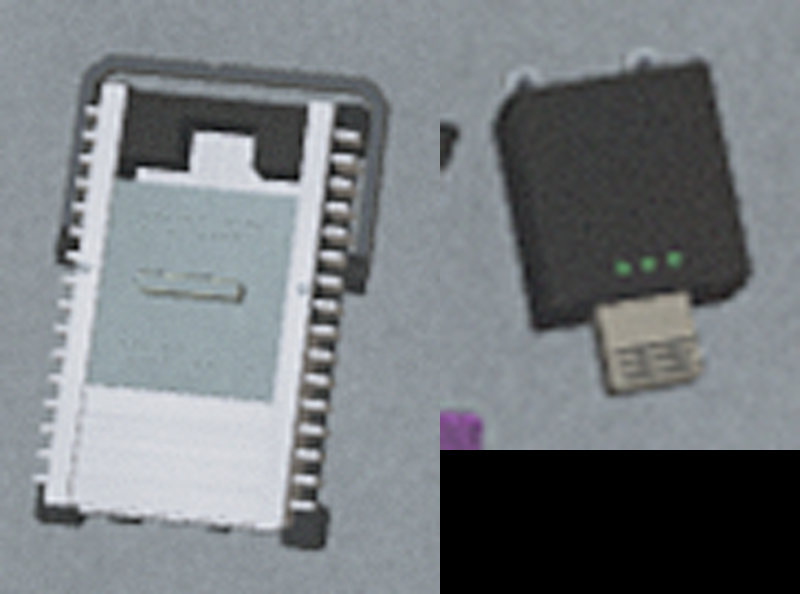

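View pics/scenecrop.png

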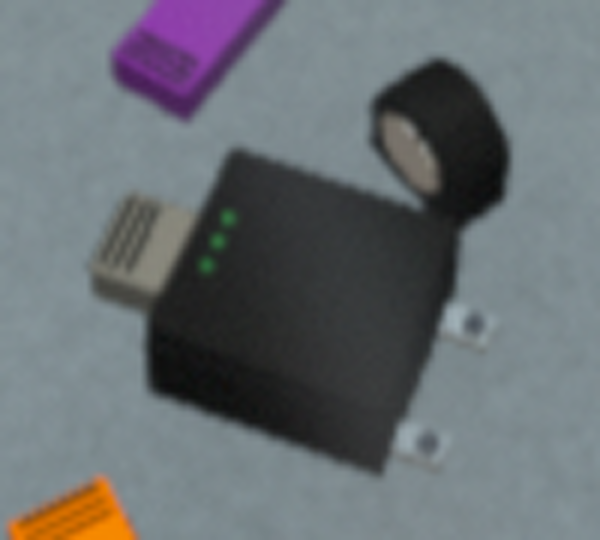

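The crops confirm the choice: the block in the charger mouth is plain grey, with three ribs on its outer end. In the lamp, the cover corners (crop) are about (118,180), (300,195), (272,400) and (85,382). Next I compute poses.

```bash
python3 - <<'E'
from h import *
A=lambda u,v:(150+(u+.5)/4.4-.5,145+(v+.5)/4.4-.5)
B=lambda u,v:(335+(u-440+.5)/6-.5,140+(v+.5)/6-.5)
c=[onz('top',A(*p),.071)[:2] for p in [(118,180),(300,195),(272,400),(85,382)]]
print('cover',np.round(c,4),'ctr',np.mean(c,0))
for a,b in [(0,1),(1,2),(2,3),(3,0)]: d=c[b]-c[a];print(np.hypot(*d),np.degrees(np.arctan2(d[1],d[0])))
r=[onz('top',A(*p),.089)[:2] for p in [(138,277),(245,291)]];print('rib',r,np.mean(r,0),np.hypot(*(r[1]-r[0])))
g=[onz('top',B(*p),.058)[:2] for p in [(497,115),(712,62),(752,285),(535,330)]];print('chg',np.round(g,4))
for a,b in [(0,1),(1,2),(2,3),(3,0)]: d=g[b]-g[a];print(np.hypot(*d),np.degrees(np.arctan2(d[1],d[0])))
p=[onz('top',B(*p),.038)[:2] for p in [(610,395),(703,380),(592,310),(690,295)]];print('pack',np.round(p,4),p[0]-p[1])
# compartment end tab at floor
print([onz('top',A(*p),.028)[:2] for p in [(195,130),(253,136)]])
E
```

```text
cover [[0.6061 0.3142]
 [0.5949 0.1997]
 [0.4663 0.2154]
 [0.4789 0.3312]] ctr [0.53654097 0.26512391]
0.11509467357284109 -95.58416361492169
0.1295260983316459 173.01891172004125
0.11648378493680807 83.79625111753326
0.1283083391459548 -7.611892934046533
rib [array([0.54111552, 0.29548297]), array([0.53156527, 0.2296669 ])] [0.5363404  0.26257493] 0.06650535878379295
chg [[ 0.6792 -0.1523]
 [ 0.7034 -0.2538]
 [ 0.5964 -0.2672]
 [ 0.5766 -0.1663]]
0.10430787508184809 -76.61452342366606
0.10782141802833899 -172.8611572953435
0.10279762124340729 101.1099020720078
0.10359708627486004 7.768104017850206
pack [[ 0.5491 -0.2034]
 [ 0.5556 -0.247 ]
 [ 0.5897 -0.1966]
 [ 0.5963 -0.2428]] [-0.00653514  0.04368685]
[array([0.64848897, 0.27607822]), array([0.6439183 , 0.23799617])]
```

>>> step_arm:
  xyz:
    - [35, 34, 0]
    - [70, 68, 0]
    - [105, 102, 0]
    - [140, 136, 0]
    - [175, 170, 0]
    - [210, 204, 0]
    - [245, 238, 0]
    - [280, 272, 0]
    - [315, 306, 0]
    - [315, 306, 0]
  spin: [-0.05, -0.1, -0.15, -0.19, -0.19, -0.19, -0.19, -0.19, -0.19, -0.19]
  fingers: [100, 100, 100, 100, 100, 100, 100, 100, 100, 100]

```text
time_s: 1.15
eef_pos: [0.5103, -0.2313, 0.2421]
eef_rot: [0.538, 0.46, 0.538, -0.459]
wrist_force: [-0.5, -0.8, -0.2]
opening: 1.004
```

```bash
python3 - <<'E'
from h import *
import pickle
o=ctrl.get_obs();im=eyes.camera('wrist')[:,:,::-1];cv2.imwrite('pics/w1.png',im);pickle.dump(o,open('w1.pkl','wb'))
print(o['eef_pos'],o['q'],tooldirs(o)[:,1])
E
```

```text
[ 0.51027714 -0.23127306  0.24205649] [-0.63849113  0.14808222  1.64505265  0.00201759  1.34861637  0.77480074] [0.98769078 0.15641371 0.00129496]
```

View pics/w1.png

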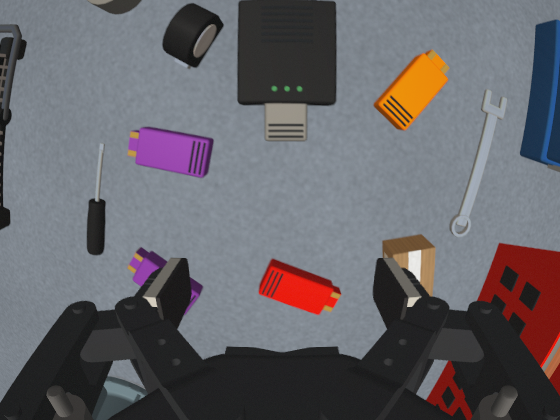

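The pack's visible end is at about (264–308, 103–139), directly below the charger at (287,50) and close to aligned with the tool. I'll take a crop to measure it.

```bash
python3 - <<'E'
from h import *
im=cv2.imread('pics/w1.png');cv2.imwrite('pics/w1c.png',cv2.resize(im[85:160,235:345],None,fx=7,fy=7,interpolation=cv2.INTER_CUBIC))
E
```

```text
(no output)
```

View pics/w1c.png

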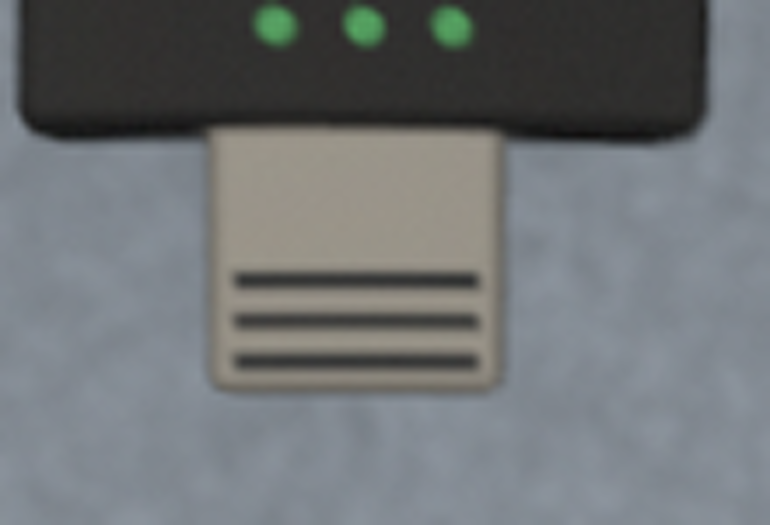

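```bash
python3 - <<'E'
from h import *
import pickle
o=pickle.load(open('w1.pkl','rb'))
C=lambda u,v:(235+(u+.5)/7-.5,85+(v+.5)/7-.5)
P=lambda u,v,z:onz('wrist',C(u,v),z,o)[:2]
a,b=P(212,388,.038),P(500,388,.038);c,d=P(210,150,.038),P(500,150,.038)
print(a,b,c,d,np.hypot(*(a-b)),'end mid',(a+b)/2,'mid back',(c+d)/2)
def ang(v): return np.degrees(np.arctan2(v[1],v[0]))
print('across',ang(a-b)-90,ang(c-d)-90,'along',ang(c-a),ang(d-b))
e,f_=P(20,110,.058),P(706,110,.058);print('chg',ang(e-f_)-90,np.hypot(*(e-f_)),(e+f_)/2)
g,h=P(275,25,.058),P(452,27,.058);print('leds',ang(g-h)-90)
print('tool y',ang(tooldirs(o)[:2,1]))
E
```

```text
[ 0.55128206 -0.20728985] [ 0.55798162 -0.2490753 ] [ 0.5859864  -0.20169149] [ 0.59268007 -0.24328058] 0.04231911776709428 end mid [ 0.55463184 -0.22818257] mid back [ 0.58933323 -0.22248604]
across 9.108838733062242 9.143212686321093 along 9.163765800327488 9.481024254500475
chg 9.194962101977765 0.09415919115299094 [ 0.59504206 -0.22255938]
leds 8.551018503326759
tool y 8.998803434240969
```

>>> step_arm:
  xyz:
    - [0, 50, 5]
    - [0, 100, 10]
    - [0, 150, 20]
    - [0, 200, 28]
    - [-2, 250, 28]
    - [-4, 300, 28]
    - [-6, 350, 28]
    - [-8, 400, 28]
    - [-10, 450, 28]
    - [-10, 496, 28]
  spin: [0, -0.05, -0.1, -0.15, -0.2, -0.25, -0.288, -0.288, -0.288, -0.288]
  fingers: [0, 0, 0, 0, 0, 0, 0, 0, 0, 0]

```text
time_s: 2.2
eef_pos: [0.497, 0.2607, 0.2703]
eef_rot: [-0.464, -0.533, -0.464, 0.534]
wrist_force: [0.7, 0.5, 0.6]
opening: -0.002
```

>>> step_arm:
  xyz:
    - [0, 0, 0]
    - [0, 0, 0]
  spin: [0, 0]
  fingers: [0, 0]

```text
time_s: 2.4
eef_pos: [0.497, 0.2598, 0.2698]
eef_rot: [-0.465, -0.532, -0.465, 0.533]
wrist_force: [-0.2, -0.5, 0.1]
opening: -0.005
```

```bash
cat > snap.py <<'E'
from h import *
import pickle,sys
n=sys.argv[1]
o=ctrl.get_obs();im=eyes.camera('wrist')[:,:,::-1];cv2.imwrite(f'pics/{n}.png',im);pickle.dump(o,open(n+'.pkl','wb'))
print(o['time_s'],o['eef_pos'],np.round(o['q'],2),o['opening'],np.degrees(np.arctan2(*tooldirs(o)[[1,0],1])))
E
python3 snap.py w2
```

```text
2.4 [0.49699518 0.25979824 0.26977286] [ 0.27  0.13  1.61 -0.    1.4   1.98] -0.005010806555676143 -7.788326306098214
```

View pics/w2.png

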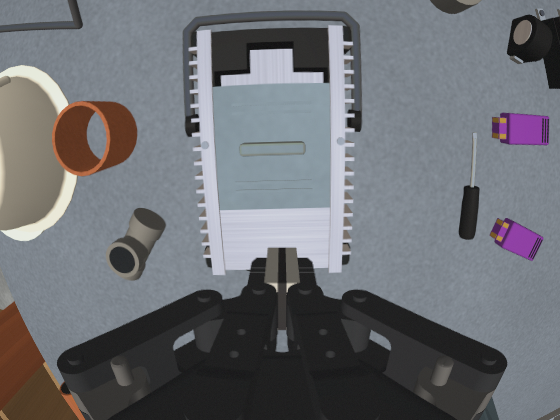

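The wrist view shows the rib at about (240–306, 148), the cover's far edge at row 84 and the bay opening (T-shaped white floor) at rows 50–84. The fingers are closed and the lamp is close to aligned with the tool.

```bash
python3 - <<'E'
from h import *
import pickle
o=pickle.load(open('w2.pkl','rb'))
P=lambda u,v,z:onz('wrist',(u,v),z,o)[:2]
def ang(v): return np.degrees(np.arctan2(v[1],v[0]))
a,b=P(240,148.5,.089),P(305.5,148,.089);print('rib',(a+b)/2,np.hypot(*(a-b)),ang(a-b)-90)
c,d=P(210,30,.077),P(328,27,.077);e,g=P(218,272,.077),P(331,270,.077)
print('rails',ang(c-e),ang(d-g),ang(c-d)-90)
a,b=P(250,51,.028),P(293,50,.028);print('bay end',(a+b)/2,np.hypot(*(a-b)))
im=cv2.imread('pics/w2.png');cv2.imwrite('pics/w2c.png',cv2.resize(im[15:165,180:370],None,fx=4,fy=4,interpolation=cv2.INTER_CUBIC))
E
```

```text
rib [0.53567603 0.26250861] 0.0630850222036601 -7.531617296332868
rails -7.937895965930559 -5.634528529499313 -7.006172356021651
bay end [0.64202604 0.25075085] 0.04849231100491056
```

View pics/w2c.png

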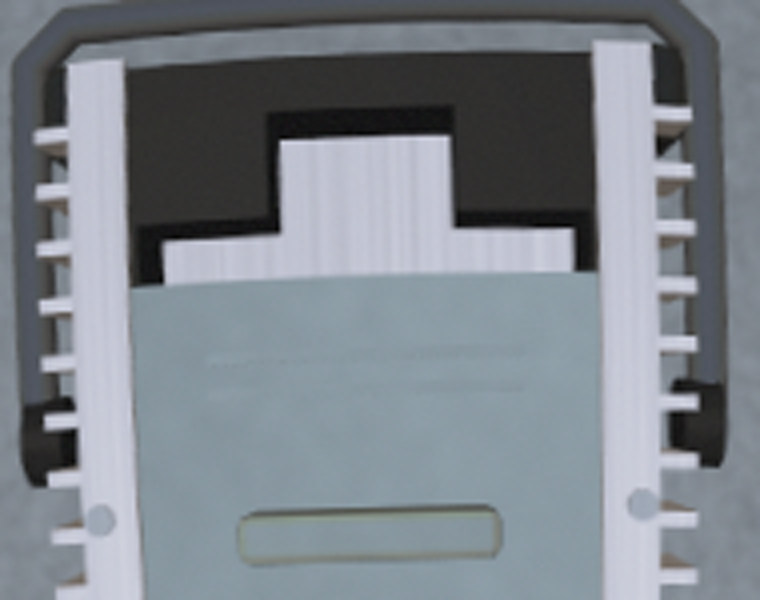

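>>> step_arm:
  xyz:
    - [45, -1, -10]
    - [71, -1, -50]
    - [71, -1, -95]
    - [71, -1, -140]
    - [71, -1, -170]
    - [71, -1, -181]
    - [71, -1, -181]
  spin: [0, 0, 0, 0, 0, 0, 0]
  fingers: [0, 0, 0, 0, 0, 0, 0]

```text
time_s: 3.15
eef_pos: [0.5676, 0.257, 0.0878]
eef_rot: [-0.463, -0.533, -0.464, 0.535]
wrist_force: [-0.1, 1.0, -0.4]
opening: -0.003
```

>>> step_arm:
  xyz:
    - [-10, 1, 0]
    - [-20, 3, 0]
    - [-30, 4, 0]
    - [-40, 5, 0]
    - [-50, 6, 0]
    - [-60, 8, 0]
    - [-70, 9, 0]
    - [-70, 9, 0]
  spin: [0, 0, 0, 0, 0, 0, 0, 0]
  fingers: [0, 0, 0, 0, 0, 0, 0, 0]

```text
time_s: 3.95
eef_pos: [0.496, 0.2685, 0.0889]
eef_rot: [-0.464, -0.532, -0.465, 0.534]
wrist_force: [-0.2, -0.1, -0.8]
opening: -0.004
```

>>> step_arm:
  xyz:
    - [-3, 0, 0]
    - [-6, 1, 0]
    - [-6, 1, 0]
  spin: [0, 0, 0]
  fingers: [0, 0, 0]

```text
time_s: 4.25
eef_pos: [0.4917, 0.2689, 0.0889]
eef_rot: [-0.464, -0.533, -0.465, 0.534]
wrist_force: [1.3, -1.4, -0.6]
opening: -0.004
```

```bash
python3 snap.py w3
```

```text
4.25 [0.49165086 0.26889508 0.08888121] [ 0.29  0.34  1.76 -0.    1.05  2.  ] -0.0039428243824638455 -7.857662026344245
```

View pics/w3.png

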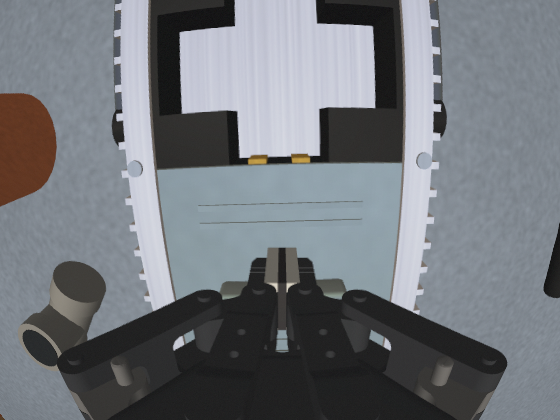

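The cover is nearly clear: its edge is at row 163 and the brass springs are visible at (258,160) and (300,159). I'll push on gently to the stop.

>>> step_arm:
  xyz:
    - [-3, 0, 0]
    - [-5, 1, 0]
    - [-5, 1, 0]
  spin: [0, 0, 0]
  fingers: [0, 0, 0]

```text
time_s: 4.6
eef_pos: [0.4886, 0.2695, 0.0893]
eef_rot: [0.466, 0.534, 0.464, -0.532]
wrist_force: [7.7, -3.6, -5.4]
opening: 0.0
```

```bash
python3 snap.py w4;python3 - <<'E'
from h import *
import pickle
for n,v in (('w3',164),):
  o=pickle.load(open(n+'.pkl','rb'));P=lambda u,v,z:onz('wrist',(u,v),z,o)
  print('edge',P(281,v,.071))
  print('well floor corners',[P(*p,.028)[:2] for p in [(180,31),(375,25),(183,114),(376,107)]])
  print('well rim corners',[P(*p,.066)[:2] for p in [(158,14),(397,8),(155,116),(400,109)]])
E
```

```text
4.6 [0.48861496 0.26945438 0.08927462] [ 0.29  0.33  1.76 -0.    1.05  2.  ] 0.00024601263887369764 -7.856307541460906
edge [0.53856645 0.26232279 0.071     ]
well floor corners [array([0.62290943, 0.31194793]), array([0.61031746, 0.19565897]), array([0.57121432, 0.3172244 ]), array([0.55950062, 0.20213652])]
well rim corners [array([0.62291468, 0.31183586]), array([0.60956973, 0.1950916 ]), array([0.57120855, 0.32033766]), array([0.55797265, 0.20107496])]
```

View pics/w4.png

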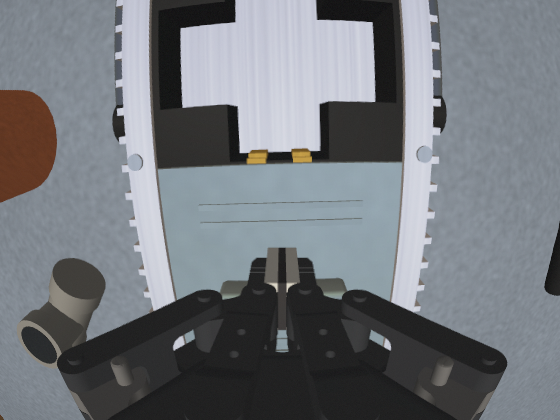

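The force rose to 7.7 N with little motion, so the cover is against its stop. Next I go to the pack.

>>> step_arm:
  xyz:
    - [5, -1, 30]
    - [10, -1, 70]
    - [20, -50, 80]
    - [28, -98, 80]
    - [36, -146, 80]
    - [44, -194, 80]
    - [52, -242, 80]
    - [60, -290, 80]
    - [68, -338, 80]
    - [75, -386, 80]
  spin: [0, 0, 0.05, 0.1, 0.15, 0.2, 0.25, 0.297, 0.297, 0.297]
  fingers: [0, 0, 50, 82, 82, 82, 82, 82, 82, 82]

```text
time_s: 5.65
eef_pos: [0.5618, -0.1175, 0.1692]
eef_rot: [0.538, 0.459, 0.539, -0.458]
wrist_force: [0.1, -0.3, 0.3]
opening: 0.822
```

>>> step_arm:
  xyz:
    - [4, -48, 0]
    - [8, -108, 0]
    - [8, -108, 0]
    - [8, -108, 0]
  spin: [0, 0, 0, 0]
  fingers: [82, 82, 82, 82]

```text
time_s: 6.05
eef_pos: [0.5696, -0.2254, 0.1688]
eef_rot: [0.537, 0.459, 0.538, -0.459]
wrist_force: [-0.5, 0.9, 1.0]
opening: 0.819
```

```bash
python3 snap.py w5
```

```text
6.05 [ 0.56959168 -0.22544556  0.1687774 ] [-0.57  0.34  1.57  0.    1.24  0.84] 0.8194250847017648 8.968925580182244
```

View pics/w5.png

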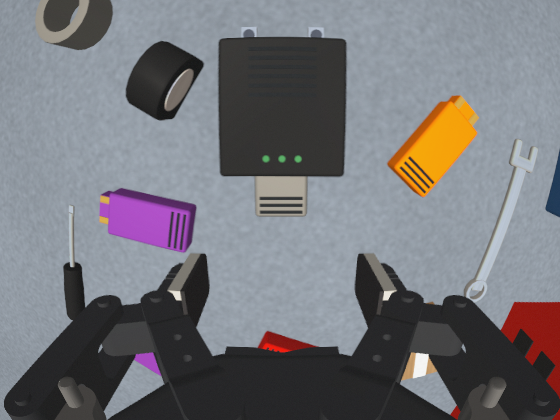

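The pack end is at (256–307, 177–216), centred on u≈281, which matches the jaw centre. The jaws are aligned. I'll check the end position and then descend.

```bash
python3 - <<'E'
from h import *
import pickle
o=pickle.load(open('w5.pkl','rb'));P=lambda u,v,z:onz('wrist',(u,v),z,o)[:2]
a,b=P(256,216,.038),P(307,215.5,.038);print(a,b,(a+b)/2,np.hypot(*(a-b)),np.degrees(np.arctan2(*(a-b)[::-1]))-90)
m=(a+b)/2;R_=tooldirs(o);d=m-o['eef_pos'][:2];print('fwd',d@R_[:2,1],'jaw',d@R_[:2,2])
E
```

```text
[ 0.55197054 -0.20633606] [ 0.55917233 -0.24897957] [ 0.55557143 -0.22765782] 0.04324736338284197 9.585868477938448
fwd -0.014193708216994429 jaw -5.211528548150317e-07
```

>>> step_arm:
  xyz:
    - [4, 0, -40]
    - [4, 0, -85]
    - [4, 0, -120]
    - [4, 0, -140]
    - [4, 0, -148]
    - [4, 0, -148]
    - [4, 0, -148]
  spin: [0, 0, 0, 0, 0, 0, 0]
  fingers: [82, 82, 82, 82, 82, 82, 82]

```text
time_s: 6.8
eef_pos: [0.5752, -0.2234, 0.0227]
eef_rot: [0.539, 0.458, 0.538, -0.458]
wrist_force: [-0.5, -0.0, 0.3]
opening: 0.82
```

>>> step_arm:
  xyz:
    - [0, 0, 0]
    - [0, 0, 0]
    - [0, 0, 0]
    - [0, 0, 0]
    - [0, 0, 0]
  spin: [0, 0, 0, 0, 0]
  fingers: [30, 30, 30, 30, 30]

```text
time_s: 7.3
eef_pos: [0.5752, -0.2244, 0.0232]
eef_rot: [0.539, 0.459, 0.537, -0.458]
wrist_force: [-1.4, 2.0, 5.9]
opening: 0.506
```

>>> step_arm:
  xyz:
    - [-4, -1, 0]
    - [-12, -2, 0]
    - [-20, -3, 0]
    - [-28, -4, 0]
    - [-36, -6, 0]
    - [-36, -6, 0]
  spin: [0, 0, 0, 0, 0, 0]
  fingers: [30, 30, 30, 30, 30, 30]

```text
time_s: 7.9
eef_pos: [0.5381, -0.2309, 0.0226]
eef_rot: [0.539, 0.459, 0.537, -0.459]
wrist_force: [0.3, 0.0, 7.5]
opening: 0.503
```

```bash
python3 snap.py w6; python3 - <<'E'
from h import *
for n,p in dict(redTL=(372,258),redTR=(408,265),redBR=(405,279),purp1=(308,208),purp1r=(342,222),p2=(310,265),p2r=(344,290)).items(): print(n,onz('top',p,.02)[:2])
E
```

```text
7.9 [ 0.53814338 -0.23094661  0.02262655] [-0.61  0.49  1.71  0.    0.94  0.8 ] 0.5029004480418735 9.104099969879554
redTL [ 0.40281474 -0.22596006]
redTR [ 0.38225121 -0.32506071]
redBR [ 0.34386776 -0.31457398]
purp1 [ 0.54676608 -0.05026083]
purp1r [ 0.50528629 -0.14567728]
p2 [ 0.38540402 -0.05244265]
p2r [ 0.31572331 -0.14486262]
```

View pics/w6.png

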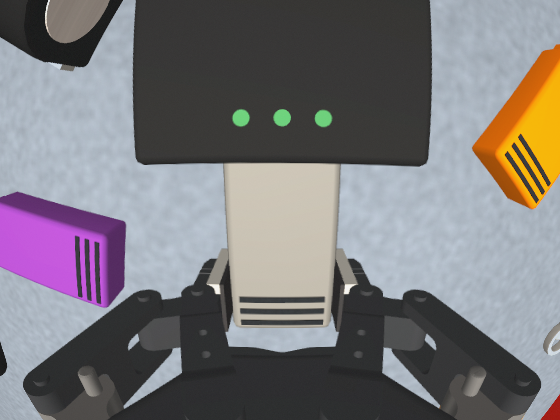

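The pack follows the jaws: ribs at rows 300–325, mouth edge at row 163, straight. I'll pull on until it is clear, then lower it.

>>> step_arm:
  xyz:
    - [-9, -1, 0]
    - [-18, -3, 0]
    - [-27, -4, 0]
    - [-36, -6, 0]
    - [-44, -7, 0]
    - [-50, -8, 0]
    - [-50, -8, 0]
  spin: [0, 0, 0, 0, 0, 0, 0]
  fingers: [30, 30, 30, 30, 30, 30, 30]

```text
time_s: 8.65
eef_pos: [0.4865, -0.2376, 0.0205]
eef_rot: [0.537, 0.459, 0.539, -0.459]
wrist_force: [1.3, -0.2, -3.1]
opening: 0.504
```

```bash
python3 snap.py w7
```

```text
8.65 [ 0.4865231  -0.23756505  0.02052508] [-0.67  0.42  1.82 -0.    0.91  0.74] 0.5037369378212643 9.113226970937966
```

View pics/w7.png

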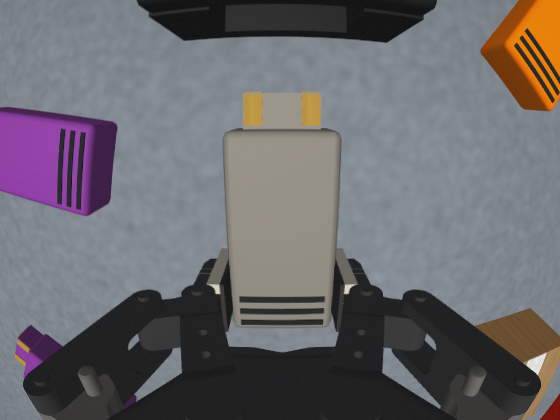

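The pack is out, nose with brass strips at (282,110), level in the jaws. Now I lower it to the bench.

>>> step_arm:
  xyz:
    - [0, 0, -3]
    - [0, 0, -6]
    - [0, 0, -8]
    - [0, 0, -8]
  spin: [0, 0, 0, 0]
  fingers: [30, 30, 30, 30]

```text
time_s: 9.1
eef_pos: [0.488, -0.2376, 0.0127]
eef_rot: [0.538, 0.458, 0.539, -0.458]
wrist_force: [0.4, 1.4, -3.7]
opening: 0.506
```

>>> step_arm:
  xyz:
    - [0, 0, -1]
    - [0, 0, -2]
    - [0, 0, -2]
  spin: [0, 0, 0]
  fingers: [30, 30, 30]

```text
time_s: 9.4
eef_pos: [0.4883, -0.238, 0.0114]
eef_rot: [0.538, 0.458, 0.538, -0.458]
wrist_force: [0.0, 0.1, -3.0]
opening: 0.503
```

>>> step_arm:
  xyz:
    - [0, 0, 0]
    - [0, 0, 0]
    - [0, 0, 0]
    - [0, 0, 0]
  spin: [0, 0, 0, 0]
  fingers: [55, 65, 70, 70]

```text
time_s: 9.8
eef_pos: [0.4884, -0.2381, 0.0115]
eef_rot: [0.539, 0.459, 0.538, -0.458]
wrist_force: [-0.0, 0.6, -0.2]
opening: 0.699
```

```bash
python3 snap.py w8
```

```text
9.8 [ 0.48840804 -0.2381204   0.01153256] [-0.67  0.44  1.82  0.    0.89  0.74] 0.699098791616595 9.15244630543671
```

View pics/w8.png

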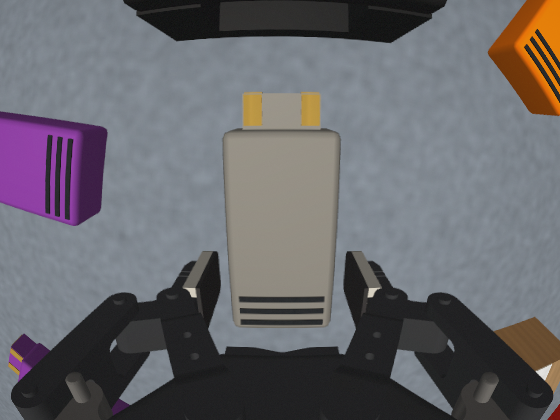

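The pack lies flat on the bench with the jaws clear. I measure its centre from the outer end (row 325) and the body's front edge (row 131).

```bash
python3 - <<'E'
from h import *
import pickle
o=pickle.load(open('w8.pkl','rb'));P=lambda u,v,z:onz('wrist',(u,v),z,o)[:2]
R_=tooldirs(o)
for uv,z in [((281.5,320),.026),((281.5,326),.024),((281.5,131),.026),((281.5,93),.018),((225,200),.026),((339,200),.026)]:
  d=P(*uv,z)-o['eef_pos'][:2];print(uv,'fwd',d@R_[:2,1]*1e3,'jaw',d@R_[:2,2]*1e3)
E
```

```text
(281.5, 320) fwd -15.291442739746307 jaw 0.13721645192795634
(281.5, 326) fwd -20.160792185400126 jaw 0.1383796581314583
(281.5, 131) fwd 64.22195388631002 jaw 0.12845683832319113
(281.5, 93) fwd 78.42421444659297 jaw 0.12895253966301556
(225, 200) fwd 38.75030790110141 jaw -21.08667775785765
(339, 200) fwd 38.7519426159965 jaw 21.738338340234826
```

>>> step_arm:
  xyz:
    - [10, 1.6, 2]
    - [20, 3.2, 2]
    - [29, 4.7, 2]
    - [29, 4.7, 2]
    - [29, 4.7, 2]
  spin: [0, 0, 0, 0, 0]
  fingers: [70, 70, 70, 70, 70]

```text
time_s: 10.35
eef_pos: [0.5174, -0.2329, 0.0131]
eef_rot: [0.538, 0.458, 0.539, -0.458]
wrist_force: [0.5, -0.8, 0.1]
opening: 0.701
```

>>> step_arm:
  xyz:
    - [0, 0, 0]
    - [0, 0, 0]
    - [0, 0, 0]
    - [0, 0, 0]
    - [0, 0, 0]
  spin: [0, 0, 0, 0, 0]
  fingers: [30, 30, 30, 30, 30]

```text
time_s: 10.85
eef_pos: [0.517, -0.2334, 0.0134]
eef_rot: [0.538, 0.458, 0.538, -0.459]
wrist_force: [-0.7, -0.7, 2.2]
opening: 0.503
```

>>> step_arm:
  xyz:
    - [0, 0, 10]
    - [0, 0, 40]
    - [0, 0, 80]
    - [0, 0, 120]
    - [0, 0, 160]
    - [0, 0, 185]
    - [0, 0, 185]
    - [0, 0, 185]
  spin: [0, 0, 0, 0, 0, 0, 0, 0]
  fingers: [30, 30, 30, 30, 30, 30, 30, 30]

```text
time_s: 11.65
eef_pos: [0.5168, -0.2329, 0.1977]
eef_rot: [0.538, 0.459, 0.538, -0.458]
wrist_force: [-1.0, 0.3, -3.9]
opening: 0.508
```

```bash
python3 snap.py w9
```

```text
11.65 [ 0.51675541 -0.23287538  0.19767008] [-0.63  0.21  1.67  0.    1.26  0.78] 0.5077196424591791 9.155478005119628
```

View pics/w9.png

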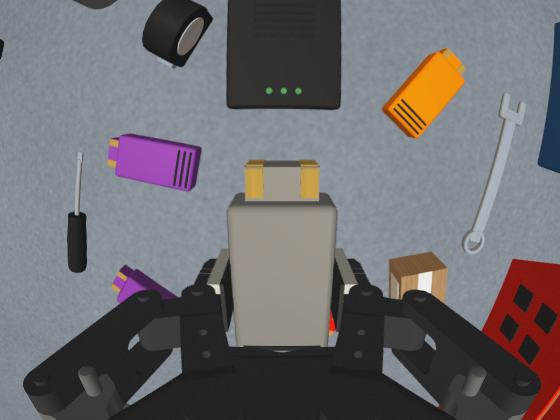

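The pack is held by the middle: nose top edge at row 161, body front at about row 196, level. I measure its offset in the jaws.

```bash
python3 - <<'E'
from h import *
import pickle
o=pickle.load(open('w9.pkl','rb'));P=lambda u,v,z:onz('wrist',(u,v),z,o)[:2]
R_=tooldirs(o);b=o['eef_pos'][2]-.0134
for uv,z in [((282,161),b+.018),((246,165),b+.018),((319,165),b+.018),((282,196),b+.026),((229,270),b+.026),((335,270),b+.026)]:
  d=P(*uv,z)-o['eef_pos'][:2];print(uv,'fwd',d@R_[:2,1]*1e3,'jaw',d@R_[:2,2]*1e3)
E
```

```text
(282, 161) fwd 51.938402378893095 jaw 0.3354227235859916
(246, 165) fwd 50.40901982648446 jaw -13.866610758487427
(319, 165) fwd 50.42250385612844 jaw 14.940275985229105
(282, 196) fwd 39.80158657879849 jaw 0.33254681988837376
(229, 270) fwd 8.433490532085536 jaw -21.486384072070155
(335, 270) fwd 8.436736291862122 jaw 22.19866351758936
```

>>> step_arm:
  xyz:
    - [0, 25, 0]
    - [0, 50, 0]
    - [0, 80, 0]
    - [5, 115, 0]
    - [10, 150, 0]
    - [15, 185, 0]
    - [20, 220, 0]
    - [25, 255, 0]
    - [30, 290, 0]
    - [35, 325, 0]
  spin: [0.07, 0.21, 0.35, 0.49, 0.63, 0.77, 0.91, 1.05, 1.19, 1.33]
  fingers: [30, 30, 30, 30, 30, 30, 30, 30, 30, 30]

```text
time_s: 12.7
eef_pos: [0.5505, 0.0933, 0.1952]
eef_rot: [0.705, 0.027, 0.708, -0.027]
wrist_force: [1.2, -1.0, -2.7]
opening: 0.505
```

>>> step_arm:
  xyz:
    - [5, 35, 0]
    - [12, 65, 0]
    - [18, 95, 0]
    - [24, 125, 0]
    - [30, 145, 0]
    - [36, 155, 0]
    - [40, 164, 0]
    - [40, 164, 0]
    - [40, 164, 0]
    - [40, 164, 0]
  spin: [0.14, 0.28, 0.42, 0.56, 0.7, 0.84, 0.98, 1.12, 1.26, 1.4]
  fingers: [30, 30, 30, 30, 30, 30, 30, 30, 30, 30]

```text
time_s: 13.7
eef_pos: [0.5904, 0.2555, 0.1944]
eef_rot: [0.556, -0.434, 0.559, 0.436]
wrist_force: [0.4, -0.3, -3.4]
opening: 0.505
```

>>> step_arm:
  xyz:
    - [0, 0, 0]
    - [0, 0, 0]
    - [0, 0, 0]
    - [0, 0, 0]
  spin: [0.1, 0.138, 0.138, 0.138]
  fingers: [30, 30, 30, 30]

```text
time_s: 14.1
eef_pos: [0.5911, 0.2555, 0.1959]
eef_rot: [0.527, -0.47, 0.529, 0.471]
wrist_force: [-0.2, -0.4, -2.6]
opening: 0.505
```

```bash
python3 snap.py w10; python3 - <<'E'
from h import *
cv2.imwrite('pics/t10.png',cv2.resize(eyes.camera('scene')[:,:,::-1][110:260,220:420],None,fx=3.5,fy=3.5,interpolation=cv2.INTER_CUBIC))
E
```

```text
14.1 [0.59110344 0.25546111 0.19591989] [ 0.22  0.37  1.46 -0.    1.31 -1.23] 0.5054244769415324 173.40624784005772
```

View pics/w10.png

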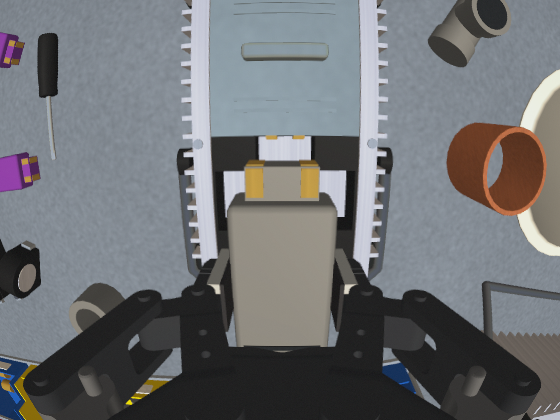

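View pics/t10.png

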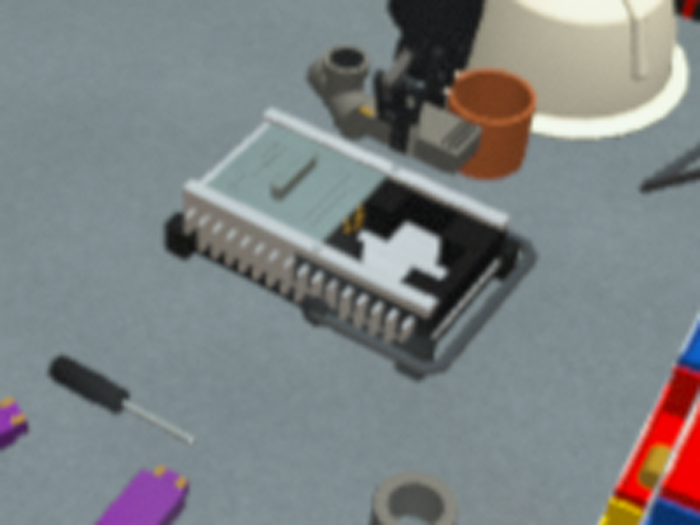

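The wrist view is now from the deck side: springs at (271,137) and (297,137), pack nose pointing at them, bay floor strips at u 224–346. I zoom in to refine the lamp alignment.

```bash
python3 - <<'E'
import cv2
im=cv2.imread('pics/w10.png');cv2.imwrite('pics/w10c.png',cv2.resize(im[125:235,195:375],None,fx=4.4,fy=4.4,interpolation=cv2.INTER_CUBIC))
E
```

```text
(no output)
```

View pics/w10c.png

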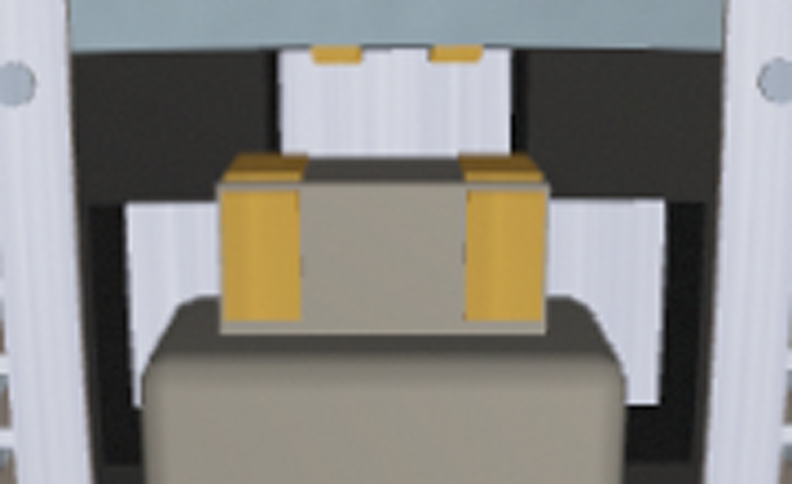

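```bash
python3 - <<'E'
from h import *
import pickle
o=pickle.load(open('w10.pkl','rb'));R_=tooldirs(o)
C=lambda u,v:(195+(u+.5)/4.4-.5,125+(v+.5)/4.4-.5)
def P(n,u,v,z):
  p=onz('wrist',C(u,v),z,o)[:2];d=p-o['eef_pos'][:2];print(n,np.round(p,4),'fwd %.1f jaw %.1f'%(d@R_[:2,1]*1e3,d@R_[:2,2]*1e3))
P('L rim -x',88,206,.066);P('R rim -x',705,204,.066)
P('L floor +x',133,406,.028);P('R floor +x',659,404,.028)
P('Lfloor side',127,210,.028);P('R floor side',664,205,.028)
P('L rim +x',103,465,.066);P('R rim +x',697,463,.066)
P('bay L rim',270,60,.066);P('bay R rim',520,60,.066)
P('bay L rim',275,190,.066)
P('cover L',72,52,.071);P('cover R',722,50,.071)
P('spring L',336,62,.045);P('spring R',456,61,.045)
E
```

```text
L rim -x [0.5586 0.2029] fwd 26.2 jaw -55.9
R rim -x [0.5714 0.3181] fwd 26.8 jaw 60.0
L floor +x [0.6097 0.1968] fwd -25.3 jaw -56.1
R floor +x [0.6226 0.313 ] fwd -24.7 jaw 60.8
Lfloor side [0.5661 0.2025] fwd 18.8 jaw -55.5
R floor side [0.5781 0.317 ] fwd 20.0 jaw 59.7
L rim +x [0.6099 0.1972] fwd -25.3 jaw -55.7
R rim +x [0.6229 0.3137] fwd -24.9 jaw 61.5
bay L rim [0.536  0.2406] fwd 53.0 jaw -21.1
bay R rim [0.5412 0.2858] fwd 53.1 jaw 24.4
bay L rim [0.56   0.2384] fwd 28.9 jaw -20.5
cover L [0.5294 0.2054] fwd 55.6 jaw -56.8
cover R [0.5423 0.3224] fwd 56.1 jaw 60.9
spring L [0.5392 0.2516] fwd 51.1 jaw -9.8
spring R [0.5417 0.275 ] fwd 51.4 jaw 13.8
```

>>> step_arm:
  xyz:
    - [1, 1.7, -20]
    - [1, 1.7, -50]
    - [1, 1.7, -80]
    - [1, 1.7, -100]
    - [1, 1.7, -110]
    - [1, 1.7, -110]
    - [1, 1.7, -110]
  spin: [0, 0, 0, 0, 0, 0, 0]
  fingers: [30, 30, 30, 30, 30, 30, 30]

```text
time_s: 14.9
eef_pos: [0.5939, 0.2576, 0.0893]
eef_rot: [0.528, -0.471, 0.527, 0.47]
wrist_force: [1.0, -0.6, -2.8]
opening: 0.5
```

```bash
python3 snap.py w11
```

```text
14.9 [0.59393231 0.25764191 0.0892809 ] [ 0.23  0.5   1.52  0.    1.12 -1.23] 0.5003181538358694 173.46968580953126
```

View pics/w11.png

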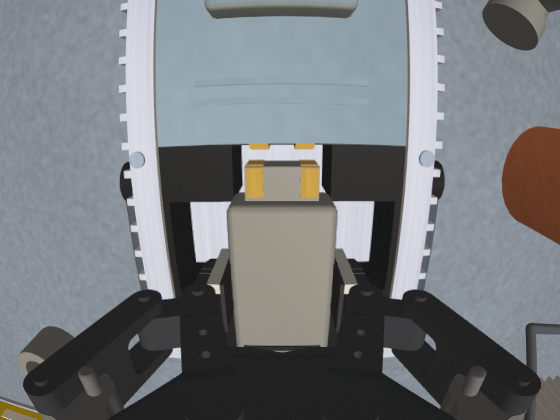

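The nose sits between the bay walls (u 242–322) with the springs at (259,147) and (305,147). I re-measure the residual offsets.

```bash
python3 - <<'E'
import cv2
im=cv2.imread('pics/w11.png');cv2.imwrite('pics/w11c.png',cv2.resize(im[130:300,150:410],None,fx=3,fy=3,interpolation=cv2.INTER_CUBIC))
E
```

```text
(no output)
```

View pics/w11c.png

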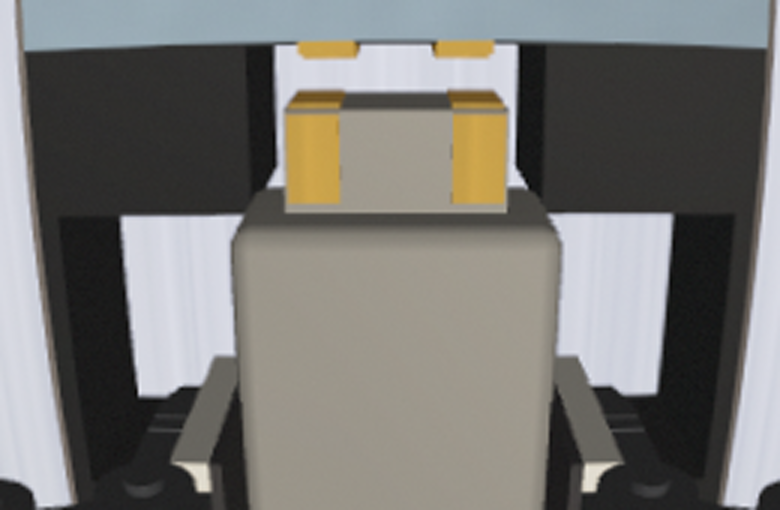

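```bash
python3 - <<'E'
from h import *
import pickle
o=pickle.load(open('w11.pkl','rb'));R_=tooldirs(o)
C=lambda u,v:(150+(u+.5)/3-.5,130+(v+.5)/3-.5)
def P(n,u,v,z):
  p=onz('wrist',C(u,v),z,o)[:2];d=p-o['eef_pos'][:2];print(n,np.round(p,4),'fwd %.1f jaw %.1f'%(d@R_[:2,1]*1e3,d@R_[:2,2]*1e3))
b=o['eef_pos'][2]-.0134
P('L rim -x',60,217,.066);P('R rim -x',735,214,.066)
P('L floor +x',138,395,.028);P('R floor +x',658,394,.028)
P('bay L rim',247,60,.066);P('bay R rim',546,60,.066)
P('bay L rim',249,180,.066);P('bay R rim',543,180,.066)
P('cover',395,42,.071)
P('nose',397,95,b+.016);P('noseL',285,112,b+.018);P('noseR',508,112,b+.018)
P('bodyL',240,300,b+.026);P('bodyR',556,300,b+.026)
E
```

```text
L rim -x [0.5587 0.2035] fwd 28.9 jaw -57.8
R rim -x [0.5713 0.3183] fwd 29.4 jaw 57.6
L floor +x [0.6101 0.1974] fwd -22.9 jaw -58.0
R floor +x [0.6231 0.313 ] fwd -22.6 jaw 58.3
bay L rim [0.5367 0.2399] fwd 54.8 jaw -24.1
bay R rim [0.5422 0.2873] fwd 54.8 jaw 23.6
bay L rim [0.5563 0.2374] fwd 35.1 jaw -24.4
bay R rim [0.5618 0.2852] fwd 35.1 jaw 23.8
cover [0.5363 0.2638] fwd 57.9 jaw -0.5
nose [0.5415 0.2634] fwd 52.7 jaw -0.2
noseL [0.5418 0.2486] fwd 50.8 jaw -14.9
noseR [0.5451 0.2778] fwd 50.8 jaw 14.4
bodyL [0.5643 0.2402] fwd 27.4 jaw -20.7
bodyR [0.569  0.2812] fwd 27.4 jaw 20.6
```

>>> step_arm:
  xyz:
    - [-1, 0, -5]
    - [-1, 0, -13]
    - [-1, 0, -21]
    - [-1, 0, -29]
    - [-1, 0, -36]
    - [-1, 0, -40]
    - [-1, 0, -40]
    - [-1, 0, -40]
  spin: [0, 0, 0, 0, 0, 0, 0, 0]
  fingers: [30, 30, 30, 30, 30, 30, 30, 30]

```text
time_s: 15.75
eef_pos: [0.5923, 0.2575, 0.0483]
eef_rot: [0.528, -0.471, 0.528, 0.471]
wrist_force: [0.1, 0.9, -2.0]
opening: 0.501
```

>>> step_arm:
  xyz:
    - [0, 0, -2]
    - [0, 0, -4]
    - [0, 0, -5.5]
    - [0, 0, -5.5]
  spin: [0, 0, 0, 0]
  fingers: [30, 30, 30, 30]

```text
time_s: 16.15
eef_pos: [0.592, 0.2574, 0.0425]
eef_rot: [0.528, -0.471, 0.528, 0.471]
wrist_force: [0.5, -0.7, -2.9]
opening: 0.504
```

>>> step_arm:
  xyz:
    - [0, 0, -1]
    - [0, 0, -1.5]
    - [0, 0, -1.5]
  spin: [0, 0, 0]
  fingers: [30, 30, 30]

```text
time_s: 16.45
eef_pos: [0.5923, 0.2575, 0.0414]
eef_rot: [0.528, -0.471, 0.528, 0.471]
wrist_force: [0.8, -0.0, -2.1]
opening: 0.502
```

```bash
python3 snap.py w12
```

```text
16.45 [0.59225411 0.25747315 0.0414112 ] [ 0.23  0.56  1.54 -0.    1.04 -1.23] 0.5015896468894426 173.4810228878452
```

View pics/w12.png

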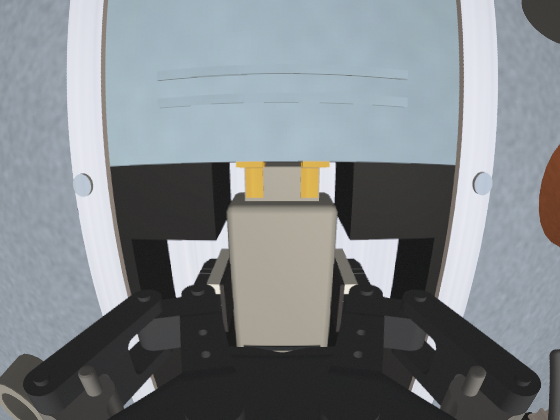

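The pack is down between the bay walls, nose under the spring line, centred. I creep down until the force reacts.

>>> step_arm:
  xyz:
    - [0, 0, -0.7]
    - [0, 0, -1.2]
    - [0, 0, -1.2]
  spin: [0, 0, 0]
  fingers: [30, 30, 30]

```text
time_s: 16.8
eef_pos: [0.5923, 0.2575, 0.0414]
eef_rot: [0.528, -0.471, 0.528, 0.471]
wrist_force: [-3.9, -1.5, 7.4]
opening: 0.504
```

The force flipped to +7.4 N, so the pack is on the floor. I release and lift.

>>> step_arm:
  xyz:
    - [0, 0, 0]
    - [0, 0, 0]
    - [0, 0, 0]
    - [0, 0, 0]
    - [0, 0, 0]
  spin: [0, 0, 0, 0, 0]
  fingers: [54, 58, 62, 65, 65]

```text
time_s: 17.3
eef_pos: [0.5922, 0.2575, 0.04]
eef_rot: [0.528, -0.471, 0.528, 0.471]
wrist_force: [0.6, 0.5, -0.8]
opening: 0.651
```

>>> step_arm:
  xyz:
    - [0, 0, 5]
    - [0, 0, 15]
    - [0, 0, 35]
    - [0, 0, 60]
    - [0, 0, 90]
    - [0, 0, 120]
    - [0, 0, 120]
    - [0, 0, 120]
  spin: [0, 0, 0, 0, 0, 0, 0, 0]
  fingers: [65, 65, 65, 65, 65, 65, 65, 65]

```text
time_s: 18.1
eef_pos: [0.5929, 0.2577, 0.1618]
eef_rot: [0.528, -0.471, 0.527, 0.47]
wrist_force: [0.4, -0.0, -0.3]
opening: 0.65
```

```bash
python3 snap.py w13
```

```text
18.1 [0.59290674 0.25765778 0.16181037] [ 0.23  0.41  1.49 -0.    1.24 -1.23] 0.6498136849730091 173.48529800657738
```

View pics/w13.png

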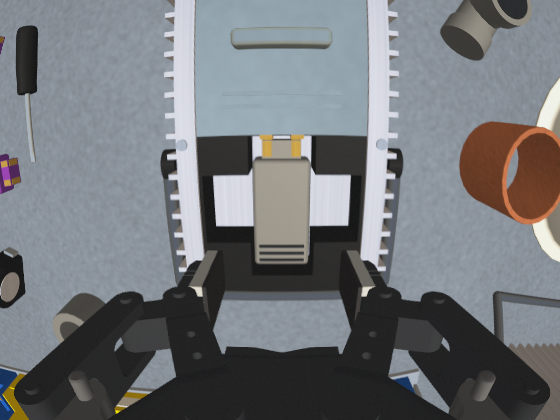

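The pack is seated: body at (253–310, 157–265), ribs at the +x end, nose at the springs. I check the numbers, then go behind the rib.

```bash
python3 - <<'E'
from h import *
import pickle
o=pickle.load(open('w13.pkl','rb'));R_=tooldirs(o)
def P(n,u,v,z):
  p=onz('wrist',(u,v),z,o)[:2];d=p-o['eef_pos'][:2];print(n,np.round(p,4),'fwd %.1f jaw %.1f'%(d@R_[:2,1]*1e3,d@R_[:2,2]*1e3))
P('end',281.5,263,.053);P('bodyfront',281.5,158.5,.053);P('L',253,210,.054);P('R',310,210,.054)
P('well L+x',216,226,.028);P('well R+x',349,225,.028);P('rim -x',207,175,.066);P('rim -xR',357,175,.066)
P('rib',281.5,38,.089)
E
```

```text
end [0.6392 0.252 ] fwd -46.7 jaw -0.4
bodyfront [0.5545 0.2617] fwd 38.6 jaw -0.4
L [0.5914 0.2354] fwd -1.0 jaw -22.3
R [0.5964 0.279 ] fwd -1.0 jaw 21.6
well L+x [0.6098 0.1976] fwd -23.6 jaw -57.8
well R+x [0.6221 0.3135] fwd -22.7 jaw 58.8
rim -x [0.558  0.2072] fwd 28.9 jaw -54.1
rim -xR [0.5703 0.3147] fwd 29.0 jaw 54.1
rib [0.4735 0.2709] fwd 120.1 jaw -0.4
```

>>> step_arm:
  xyz:
    - [-40, 4, 0]
    - [-85, 9, 0]
    - [-130, 14, 0]
    - [-157, 17, 0]
    - [-157, 17, -35]
    - [-157, 17, -65]
    - [-157, 17, -73]
    - [-157, 17, -73]
  spin: [0, 0, 0, 0, 0, 0, 0, 0]
  fingers: [0, 0, 0, 0, 0, 0, 0, 0]

```text
time_s: 18.95
eef_pos: [0.4335, 0.2738, 0.0851]
eef_rot: [0.526, -0.47, 0.529, 0.471]
wrist_force: [0.7, 1.0, 0.8]
opening: 0.001
```

>>> step_arm:
  xyz:
    - [10, -1, 2]
    - [20, -2, 2]
    - [34, -4, 2]
    - [48, -5.5, 2]
    - [62, -7, 2]
    - [76, -8.5, 2]
    - [90, -10, 2]
    - [104, -12, 2]
    - [118, -13.5, 2]
    - [130, -15, 2]
  spin: [0, 0, 0, 0, 0, 0, 0, 0, 0, 0]
  fingers: [0, 0, 0, 0, 0, 0, 0, 0, 0, 0]

```text
time_s: 19.95
eef_pos: [0.5668, 0.2594, 0.0894]
eef_rot: [0.528, -0.471, 0.527, 0.471]
wrist_force: [-2.6, 1.9, 1.1]
opening: 0.0
```

>>> step_arm:
  xyz:
    - [3, 0, 0]
    - [6, -1, 0]
    - [8, -1, 0]
    - [8, -1, 0]
  spin: [0, 0, 0, 0]
  fingers: [0, 0, 0, 0]

```text
time_s: 20.35
eef_pos: [0.5733, 0.2582, 0.089]
eef_rot: [0.528, -0.471, 0.528, 0.471]
wrist_force: [0.4, -0.8, 0.2]
opening: -0.001
```

>>> step_arm:
  xyz:
    - [2, 0, 0]
    - [3, 0, 0]
    - [3, 0, 0]
  spin: [0, 0, 0]
  fingers: [0, 0, 0]

```text
time_s: 20.65
eef_pos: [0.5743, 0.2582, 0.0889]
eef_rot: [0.526, -0.47, 0.529, 0.472]
wrist_force: [-8.6, -1.5, 5.9]
opening: -0.003
```

>>> step_arm:
  xyz:
    - [2, 0, 0]
    - [2, 0, 0]
  spin: [0, 0]
  fingers: [0, 0]

```text
time_s: 20.85
eef_pos: [0.5745, 0.2582, 0.0888]
eef_rot: [0.525, -0.469, 0.53, 0.472]
wrist_force: [-14.7, -1.9, 12.0]
opening: 0.001
```

>>> step_arm:
  xyz:
    - [-6, 1, 0]
    - [-15, 2, 0]
    - [-20, 2, 40]
    - [-20, 2, 80]
    - [-55, 6, 110]
    - [-90, 10, 130]
    - [-90, 10, 130]
    - [-90, 10, 130]
  spin: [0, 0, 0, 0, 0, 0, 0, 0]
  fingers: [0, 0, 0, 0, 0, 0, 0, 0]

```text
time_s: 21.65
eef_pos: [0.4882, 0.2688, 0.2201]
eef_rot: [0.528, -0.472, 0.526, 0.47]
wrist_force: [0.8, 0.0, -0.7]
opening: 0.002
```

```bash
python3 snap.py w14; python3 - <<'E'
from h import *
a=eyes.camera('top')[:,:,::-1];b=eyes.camera('scene')[:,:,::-1]
cv2.imwrite('pics/t14.png',a);cv2.imwrite('pics/s14.png',b)
E
```

```text
21.65 [0.48823511 0.2688424  0.22008135] [ 0.29  0.16  1.68 -0.    1.3  -1.17] 0.0021337002089780147 173.53464843580772
```

View pics/w14.png

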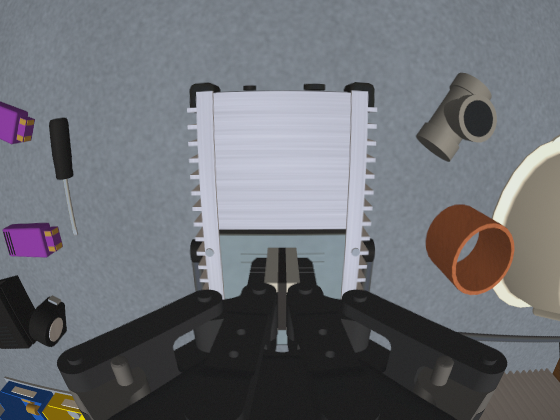

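View pics/t14.png

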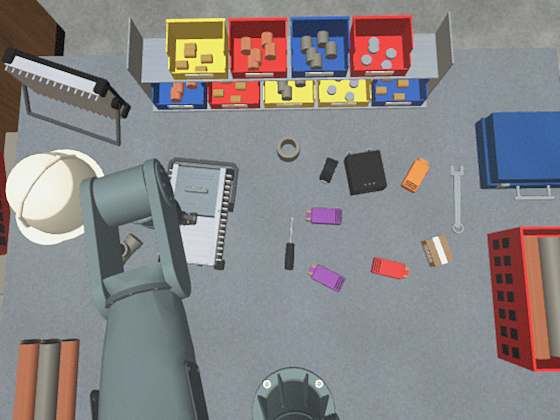

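View pics/s14.png

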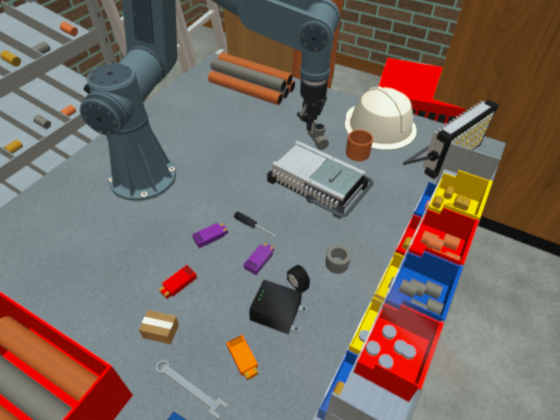

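```bash
python3 - <<'E'
from h import *
import pickle
o=pickle.load(open('w14.pkl','rb'))
x=np.array([.9936,-.113]);bay=np.array([.5905,.2570])
p=onz('wrist',(281,233.5),.071,o)[:2];print('cover rear edge rel bay (want -65):',(p-bay)@x*1e3)
t=cv2.imread('pics/t14.png');cv2.imwrite('pics/t14c.png',cv2.resize(t[145:280,150:250],None,fx=4.4,fy=4.4,interpolation=cv2.INTER_CUBIC))
E
```

```text
cover rear edge rel bay (want -65): -66.73109034628364
```

View pics/t14c.png

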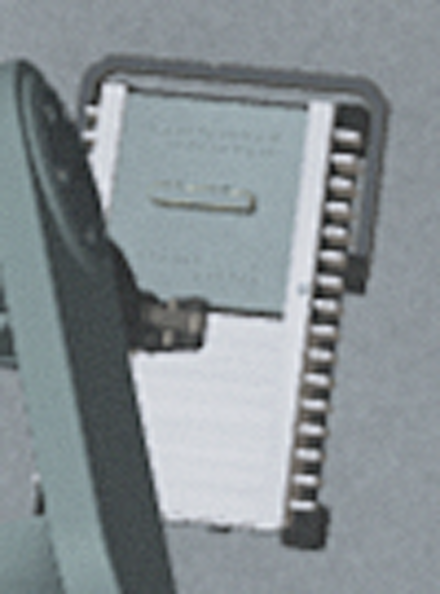

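```bash
python3 -c "
from bench import ctrl,hand_in
print(ctrl.get_obs()['wrist_force']);print(hand_in())"
```

```text
[0.38694779 0.60931393 0.3996661 ]
the job is handed in; nothing more can be done
None
```

The battery pack is in the work lamp with the cover pushed shut. I handed the job in at about 22 s of the 72 s allowed; the hand-in gives no verdict.

**What I did:** I slid the cover back to its stop and drew the grey pack out of the charger. I laid it on the bench to regrip it by the middle, then turned it and lowered it into the compartment. It touched the floor at about 7 N. I released it, pushed the cover shut and backed the arm off.

**Last checks:**
- **Pack:** after release, the wrist camera showed it flat, nose at the springs, with its centre within about 1 mm of the compartment's.
- **Cover:** it met a firm stop, with the push rising to 15 N and only 0.2 mm of further motion. The total travel agrees with 120 mm, assuming the fingers touched the rib about 17 mm from its centre.
- **Disagreement:** the camera put the cover's rear edge at -66.7 mm against -65 mm when shut. That is inside both the 2 mm calibration error and the 3 mm limit.
- **Bystanders:** those visible in the final pictures looked unmoved. I judged this by eye and did not measure it.
- **Robot:** nothing was touching it at the end (wrist force under 1 N).

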